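# Hook the vent flap of the drum screen shut

## Robot

A 6-joint arm with a two-finger parallel gripper is mounted at the origin on the work surface. World frame = base frame: x ahead of the robot, y to its left, z up, the work surface at z = 0. Lengths are in m, angles in rad, forces in N, time in s.
With the tool pointing down it reaches from about 0.375 to 0.9 m from the base axis. Payload 3.1 kg.
Tool frame: the origin (TCP) lies on the centre line of the jaws, within the pads' length; the fingertips stand 22 mm ahead of it and the grasp point (between the pads) lies 3 mm ahead of it; z points along the fingers, y is the line along which they close (so a half turn about z gives the same grasp; the last joint's range is limited). The gripper opens to 85 mm and grips with 20 to 120 N. Pads are 22 mm wide; open, the fingers measure 114 mm over their backs; the gripper's body (76 mm by 85 mm) begins 54 mm behind the grasp point. The pads swing forward as they close: fully open they stand 13 mm farther back than shut.
Start: joints at [-1.391, 0.527, 1.433, -0, 1.181, -0.178], TCP at [0.219, -0.585, 0.253] pointing down, gripper open.
Joint ranges: [-3.08, 3.08], [-0.75, 2.2], [0.22, 2.44], [-1.43, 4.57], [0, 2.65], [-2.85, 2.85]. Speed limits (rad/s): [2.79, 2.79, 3.14, 3.14, 3.14, 3.14].

## Interface

Orientations are given as a unit quaternion [x, y, z, w].
In Python, from station import manip gives the robot as it stands.
- The arm moves only by the tool drive_effector, called after ">>>" by a JSON object that holds its "method" and its "body", one argument or row to a line. Schema: {"type":"object","properties":{"segments":{"type":"array","items":{"type":"object","properties":{"pos":{"type":"array","items":{"type":"number"},"minItems":3,"maxItems":3},"twist":{"type":"number"},"aperture":{"type":"number"}},"additionalProperties":false,"required":["aperture"]},"minItems":1,"maxItems":20},"clamp_n":{"type":"number"},"only":{"type":"string"},"quiet":{"type":"boolean"},"lines":{"type":"string"}},"required":["segments"],"additionalProperties":false}. segments is a list of rows, 1 to 20 of them, each an object with the fields pos (a list: dx, dy, dz in normalised numbers (1 is 0.8 m)), twist (a turn about the tool's z in a scale on which 1.0 is 4 rad), aperture (the opening from 0.0 (shut) to 1.0 (fully open)); a field left out counts as zero (the opening has to be given); each row is the pose to reach, as a shift and turn from the pose commanded when the call began, along the tool's axes at that moment; what a row does not reach only later rows make up. A row lasts 1/10 s, in which the tool goes at most 0.05 m and 0.15 rad, less where a joint would pass 70% of its speed; a pose out of reach is approached as far as the arm can. The fingers move at their own pace and stop on an object; clamp_n is the grip in N (left out, the last holds). Time passes only in rows, so rows that do not move let the fingers close. The tool returns the time, the measured TCP pose, the force, the opening and the grip force at its end. only (a regular expression) keeps the lines of the reply that match it, lines (a string "A,B") keeps lines A to B, and quiet returns only ok. A shift or turn number past 1, either way, is cut back to 1. Input that does not fit is refused with a message, and nothing moves.
- manip.sense(): the state, without advancing time (a new reading comes with each control period).
- manip.snapshot(name): name is "scene" or "side" or "wrist"; returns a dict with "pixels" (400x640x3 uint8, red, green, blue), "range_z" (400x640 float32, m along the optical axis (not along the pixel's ray), 0 where there is no reading), "fov_y" (degrees; the focal length in pixels is half the picture's height over the tangent of half this angle, whatever the lens; pixels are square), "cx", "cy" (the principal point, pixels), "R" (3x3) and "t" (3): a world point X has camera coordinates R X + t; the wrist camera has in their place "hand_eye" (4x4, takes a point from camera to tool coordinates, whose origin is the TCP and whose axes are the flange's). Camera axes: x right, y down, z forward; pixel columns grow to the right and rows downward; lengths in m; the calibration is good to about 2 mm. The wrist camera is an equidistant fisheye: a pixel r from the principal point sees the ray r / f radians off the axis. A picture is of the moment at which its call begins: read the wrist's pose just before it.
- manip.sign_off(): hands the job in; it is judged then, once.
The state is a dict: "t": time; "q": joint angles; "qd": joint speeds; "tau": joint torques, N m; "tcp_pos": TCP position; "tool_rot": TCP orientation; "force": force on the tool from outside, world axes, zero at the start; "ft_torque": the same for the moment, N m; "finger_gap": opening from 0.0 (shut) to 1.0 (fully open); "gripper_force": force on a finger pad.
Only numpy, scipy, OpenCV 4.12 (cv2) and the standard library are available. Lean on these libraries where they do the work, as an engineer would, in place of code of your own. Each camera call takes 0.05 s, during which the arm holds its last target. There are 200 camera calls.

## Task

Shut the open blue flap in the clear acoustic screen. First take away the wooden prop block that stands in the opening and stand it upright on the round white mat; then take the hook pole from its stand, hook it down through the flap's brass ring eye and gently pull the flap fully shut with it. Finally unhook, lay the pole back in the cradles of its stand as it was, hook hanging down, and let go; touch the screen and flap only with the pole, and leave the other things on the table alone.

Things in the scene. Friction and masses are not known exactly. Their poses are not given: they have to be found in the camera images.
- pole: Loose hook pole, 248 mm long, 0.22 kg, level in its stand. Origin mid-handle on its axis, about the centre of mass; +x to the hook end, z up. Black handle 80 (x) x 22 (y) x 26 mm (z) centred there: grip it across y from above. Rod 12 mm thick, x -100 to +130 mm; red ball of 25 mm at the butt. Hook: steel prong 8 mm thick, straight down from the rod at x +130 mm to z -36 mm.
- hook_tip (a point): Centre of the hook's rounded end, at (124, 0, -46) mm in the pole's frame: the last 12 mm of the prong curl slightly back towards the handle. The steel ends 4 mm below this point.
- stand: Fixed dark-wood pole stand, left or right on the table, base 180 x 85 x 10 mm. Origin under its centre; x along the laid pole to its hook end. Black 90-degree V cradles at x -65 and +65 mm (12 mm thick, mouth 54 mm wide, tops at 102 mm). The pole lies in them with its axis 85 mm above the table, pole origin within a few mm of the stand's centre, axes parallel.
- screen: Fixed upright acoustic screen, clear plastic in a grey frame, 372 mm wide (y), 14 mm thick, 225 mm high; two feet 100 mm (x) by 60 mm at y = +-140 mm. Origin under its centre; x points away from the robot's side. The flap sits in its upper middle, in a 188 mm wide opening without a bar above.
- hinge (a point): Point on the flap's vertical hinge axis, at (0, 90, 240) mm in the screen's frame.
- flap (a joint): Flap angle (rad): 0 fully shut against its stop, in the screen's plane; grows as the free edge swings away from the robot, anticlockwise from above, to 1.3 at most. Blue rim, clear pane, 178 mm wide, 10 mm thick, 97 to 225 mm above the table, 0.45 kg. The hinge is lightly stiff (0.12 N m, about 1 N at the ring); the flap stays where it is left.
- ring (a point): Centre of the brass ring eye, 240 mm above the table, on the robot's side of the flap near the free edge. It lies level (hole vertical, z up): inside 30 mm, outside 42 mm, wire 6 mm. With the flap shut it is 155 mm from the hinge along the screen's -y and 35 mm in front (-x) of the screen's plane; it turns with the flap.
- mic: Bystander: loose desk microphone on a round base of 90 mm diameter, slim stem, 300 mm high, head of 44 mm diameter. Origin under its centre. The tall obstacle; it stands left or right in front of the screen.
- tin: Bystander: loose green tin of 72 mm diameter, 100 mm high, with stubs of sticks up to 145 mm. Origin under its centre.
- metronome: Bystander: loose wooden metronome, 100 mm square at the foot, tapering, 166 mm high. Origin under its centre. It stands on the side of the table that the pole stand does not.
- harp: Bystander: loose red harmonica case lying flat, 120 x 45 x 28 mm, left of the screen. Origin under its centre.
- prop: Loose wooden prop block 40 (x) x 34 (y) x 130 mm high, 0.13 kg, red band near its top, standing on the grey sill in the flap opening (sill top 94 mm above the table) so that the flap cannot shut. Origin under its centre; axes parallel to the screen's. Grip its upper part across y from above: about 25 mm free for a finger on each side.
- mat: Fixed round white mat, 100 mm diameter, 4 mm thick, on the table in front of the screen. Origin under its centre.

How it is judged:
On the way, in this order (a step that is already met when the one before it is completed fails the run):
1. the prop block stands upright on the white mat (horizontal distance between prop and mat below 0.035 m and height (world z) of prop below 0.012 m and angle between prop's own z axis and vertical below 0.1 rad), for 0.1 s.
2. the hook is down through the ring eye while the flap is still open (more than 0.3 rad) (z of hook_tip in the frame of ring between -0.045 and -0.008 m and horizontal distance between hook_tip and ring below 0.022 m and value of joint flap above 0.3 rad), for 0.1 s.
3. the flap is shut (under 0.04 rad) with the hook still in the ring (z of hook_tip in the frame of ring between -0.045 and -0.008 m and horizontal distance between hook_tip and ring below 0.022 m and value of joint flap below 0.04 rad), for 0.1 s.
At the end, for the whole second after the job is handed in: Flap shut within 0.04 rad; prop block still and upright (0.1 rad), centred within 35 mm on the mat; pole at rest and released in both cradles: origin within 18 mm along and 8 mm across of the stand's centre, 78 to 92 mm high, parallel within 0.09 rad, hook at the +x end, tip under 55 mm high (all of step 1 and value of joint flap below 0.04 rad and linear speed of each of prop, pole below 0.02 m/s and x of pole in the frame of stand between -0.018 and 0.018 m and y of pole in the frame of stand between -0.008 and 0.008 m and z of pole in the frame of stand between 0.078 and 0.092 m and x of hook_tip in the frame of stand above 0.08 m and z of hook_tip in the frame of stand below 0.055 m and angle between the x axis of pole and the x axis of stand, either way round below 0.09 rad and angular speed of pole below 0.2 rad/s); the robot touches nothing.
It fails at once if the gripper or arm touches the screen or its flap (contact force between any of the fingers, the arm and screen above 1 N).
It fails at once if the pole is forced against the screen or flap (over 45 N) (contact force between pole and screen above 45 N).
It fails at once if the flap is slammed (faster than 1.2 rad/s) (velocity of joint flap below -1.2 rad/s).
It fails at once if a bystander is shifted by more than 20 mm or tipped (distance of any of mic, tin, metronome, harp from where it was at the start of the episode above 0.02 m or angle between any of mic, tin, metronome, harp's own z axis and vertical above 0.25 rad).
It also fails if it takes over 72 s, if anything falls off the work surface, if the arm or the gripper's body presses on something with over 40 N, if the wrist force passes 120 N, or if a joint passes its speed limit or range.

## Working session

There is one attempt and no reset: what is moved stays moved. The work goes in short steps, Python scripts to look and compute and a tool call to move; the robot and the scene stay as the last step left them, time stands still between calls to the robot, and variables do not carry over. Pictures are saved under pics/ and viewed, at most 10 in all, crops included, and the job is handed in when it is done.

```bash
ls; mkdir -p pics
```

Create h.py:
```python
import numpy as np, cv2
from station import manip
def snap(n,save=None):
    s=manip.snapshot(n)
    if save: cv2.imwrite('pics/'+save,cv2.cvtColor(np.array(s['pixels']),cv2.COLOR_RGB2BGR))
    return s
def cloud(s):
    z=s['range_z'];h,w=z.shape;f=h/2/np.tan(np.radians(s['fov_y'])/2)
    u,v=np.meshgrid(np.arange(w),np.arange(h))
    P=np.stack([(u-s['cx'])/f*z,(v-s['cy'])/f*z,z],-1)
    X=(P-np.array(s['t']))@np.array(s['R'])
    X[z<=0]=np.nan
    return X
def ray(s,u,v,h):
    "point on plane z=h"
    f=200/np.tan(np.radians(s['fov_y'])/2);R=np.array(s['R']);c=-R.T@np.array(s['t'])
    d=R.T@np.array([(u-s['cx'])/f,(v-s['cy'])/f,1]);return c+d*(h-c[2])/d[2]
```

Run:
```python
from h import *
st=manip.sense();print({k:np.round(v,3) for k,v in st.items()})
for n in('scene','side'):
    s=snap(n,n+'0.png');R=np.array(s['R']);print(n,s['fov_y'],-R.T@s['t'],R[2],(s['range_z']>0).mean())
```

```text
pics
station.py
{'t': np.float64(0.0), 'q': array([-1.391,  0.528,  1.434,  0.   ,  1.181, -0.178]), 'qd': array([-0.001, -0.002, -0.001, -0.   , -0.001,  0.002]), 'tau': array([ 0.0000e+00, -4.4235e+01, -1.7803e+01, -0.0000e+00,  9.0000e-03,
       -0.0000e+00]), 'tcp_pos': array([ 0.219, -0.585,  0.252]), 'tool_rot': array([ 0.984,  0.178,  0.   , -0.001]), 'force': array([ 0.18 , -0.494, -0.271]), 'ft_torque': array([-0.002,  0.002, -0.001]), 'gripper_force': np.float64(0.0), 'finger_gap': np.float64(0.999)}
scene 45.53537976175706 [ 1.0045112  -0.801658    1.01551206] [-0.39915879  0.62677053 -0.66920173] 0.9960546875
side 49.01346800103626 [0.17644705 0.73813779 1.14837499] [ 0.25518607 -0.57364354 -0.77834   ] 0.99579296875
```

View pics/scene0.png

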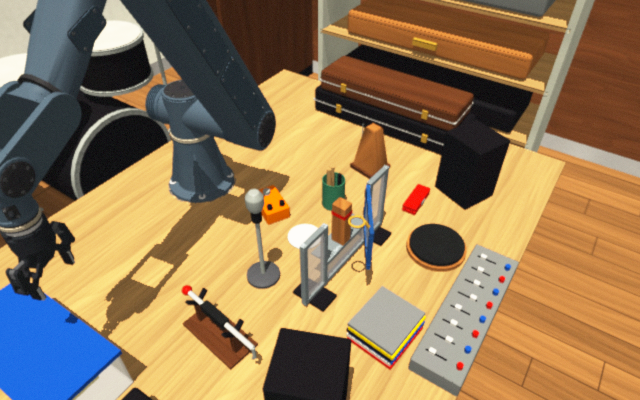

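View pics/side0.png

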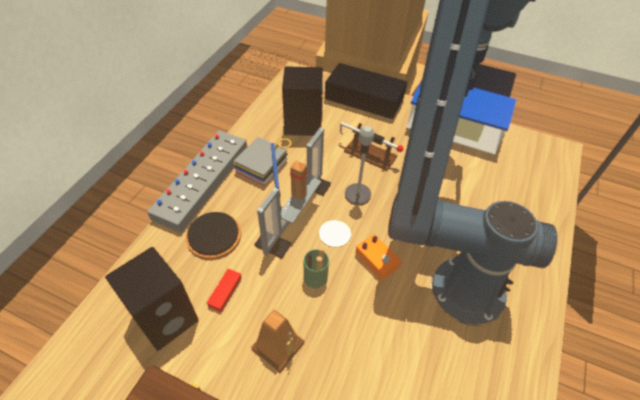

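The scene view shows the prop (342,225) in the opening, the ring (358,222) on the open flap, the mat (303,236), the mic (262,235) in front and to the right, and the stand with the pole (ball 187,290; hook 255,355). In the side view the ring is at (285,143), the prop at (299,183) and the mat at (335,233).

Create m.py:
```python
from h import *
for n in('scene','side'):
    s=snap(n);X=cloud(s);hsv=cv2.cvtColor(np.array(s['pixels']),cv2.COLOR_RGB2HSV);H,S,V=[hsv[...,i].astype(int) for i in range(3)]
    z=X[...,2];x=X[...,0];y=X[...,1]
    def rep(name,m,k=4):
        nl,l,st,c=cv2.connectedComponentsWithStats(m.astype(np.uint8))
        for i in sorted(range(1,nl),key=lambda i:-st[i,4])[:k]:
            if st[i,4]<4: continue
            p=X[l==i];print(n,name,st[i],'med',np.nanmedian(p,0).round(3),'min',np.nanpercentile(p,3,0).round(3),'max',np.nanpercentile(p,97,0).round(3))
    ok=(x>.25)&(x<1)&(abs(y)<.6)
    rep('mat',ok&(z<.015)&(S<40)&(V>190),2)
    rep('proptop',ok&(abs(z-.224)<.008)&(S>80)&(H<25),4)
    rep('redband',ok&(z>.17)&((H<6)|(H>174))&(S>150),2)
    rep('ball',ok&(z>.07)&(z<.12)&((H<6)|(H>174))&(S>170),3)
    rep('handle',ok&(z>.085)&(z<.115)&(V<60),3)
    rep('greytop',ok&(abs(z-.225)<.006)&(S<70),4)
    rep('ring',ok&(abs(z-.24)<.012)&(S>60)&(H>12)&(H<35),3)
    rep('blue',ok&(z>.19)&(z<.235)&(H>100)&(H<125)&(S>120),2)
    rep('mic',ok&(z>.26)&(z<.32),2)
    rep('rod',ok&(abs(z-.089)<.008)&(S<60)&(V>130),4)
    rep('stand',ok&(abs(z-.01)<.004)&(H<15)&(S>100)&(V<120),2)
    rep('tin',ok&(H>50)&(H<90)&(S>80),1)
```

```bash
python3 m.py
```

```text
scene mat [288 224  30  24 428] med [ 0.412 -0.018  0.004] min [ 0.382 -0.064 -0.   ] max [0.438 0.026 0.008]
scene proptop [332 198  20  14 180] med [ 0.567 -0.051  0.223] min [ 0.547 -0.065  0.217] max [ 0.584 -0.033  0.227]
scene proptop [262 328  24  63  93] med [ 0.677 -0.469  0.219] min [ 0.655 -0.525  0.216] max [ 0.701 -0.411  0.221]
scene proptop [287 329  17   3  17] med [ 0.679 -0.4    0.219] min [ 0.666 -0.406  0.217] max [ 0.693 -0.394  0.222]
scene proptop [323 335  17   3  17] med [ 0.744 -0.372  0.22 ] min [ 0.732 -0.38   0.217] max [ 0.757 -0.366  0.221]
scene redband [332 212  20   8  65] med [ 0.574 -0.063  0.194] min [ 0.549 -0.066  0.188] max [ 0.585 -0.036  0.202]
scene ball [182 286  10   9  55] med [ 0.346 -0.391  0.093] min [ 0.337 -0.399  0.087] max [ 0.352 -0.38   0.098]
scene handle [357 100  92  38 620] med [0.435 0.582 0.096] min [0.261 0.573 0.086] max [0.591 0.592 0.11 ]
scene handle [440 160  60  31 465] med [0.756 0.381 0.1  ] min [0.663 0.352 0.086] max [0.821 0.452 0.114]
scene handle [200 302  29  26 306] med [ 0.45  -0.406  0.097] min [ 0.412 -0.
[... 3698 characters left out ...]
0.266] max [0.269 0.1   0.318]
side rod [281 198  20  25 224] med [0.563 0.031 0.094] min [ 0.539 -0.004  0.09 ] max [0.587 0.06  0.097]
side rod [303 178  18  29 152] med [ 0.541 -0.086  0.094] min [ 0.531 -0.124  0.091] max [ 0.558 -0.019  0.097]
side rod [341 123  19  10  51] med [ 0.532 -0.409  0.09 ] min [ 0.503 -0.419  0.083] max [ 0.572 -0.401  0.095]
side rod [383 140  13   7  38] med [ 0.385 -0.388  0.089] min [ 0.365 -0.399  0.085] max [ 0.409 -0.382  0.093]
side stand [365 153  26  16 127] med [ 0.409 -0.373  0.01 ] min [ 0.369 -0.391  0.006] max [ 0.454 -0.349  0.013]
side stand [347 145  14  11  67] med [ 0.505 -0.387  0.011] min [ 0.481 -0.414  0.007] max [ 0.532 -0.366  0.014]
```

Create m2.py:
```python
from h import *
for n in('scene','side'):
    s=snap(n);X=cloud(s);hsv=cv2.cvtColor(np.array(s['pixels']),cv2.COLOR_RGB2HSV);H,S,V=[hsv[...,i].astype(int) for i in range(3)]
    x,y,z=np.moveaxis(X,-1,0)
    def P(m): return X[m]
    def line(p):  # y as origin
        d=cv2.fitLine(p[:,:2].astype(np.float32),cv2.DIST_HUBER,0,.001,.001).ravel();return d.round(3)
    box=(x>.5)&(x<.7)&(y>-.28)&(y<.2)
    g=P(box&(abs(z-.225)<.004)&(S<70)&(x<.61));print(n,'posts',line(g),len(g),np.percentile(g,[1,99],axis=0).round(3).tolist())
    p=P(box&(abs(z-.224)<.005)&(S>80)&(H<25)&(x<.6));print(' prop',cv2.minAreaRect(p[:,:2].astype(np.float32)*1000))
    p=P((abs(z-.004)<.006)&(S<40)&(V>190)&(x>.35)&(x<.5)&(abs(y+.016)<.07));print(' mat',cv2.minEnclosingCircle(p[:,:2].astype(np.float32)*1000))
    r=P(box&(abs(z-.242)<.008)&(S>60)&(H>12)&(H<35)&(x>.6));print(' ring',cv2.minAreaRect(r[:,:2].astype(np.float32)*1000))
    st=(x>.3)&(x<.62)&(y<-.34)&(y>-.47)
    r=P(st&(z>.083)&(z<.1)&(V>120)&(S<60));print(' rod',line(r),np.percentile(r,[2,98],axis=0).round(3).tolist())
    r=P(st&(z>.094)&(z<.102)&(V<70));print(' handle',cv2.minAreaRect(r[:,:2].astype(np.float32)*1000))
    r=P(st&(z>.005)&(z<.016)&(S>90)&(V<130));print(' stand',cv2.minAreaRect(r[:,:2].astype(np.float32)*1000))
```

```bash
python3 m2.py
```

```text
scene posts [ 0.049  0.999  0.576 -0.072] 349 [[0.562, -0.224, 0.221], [0.593, 0.146, 0.228]]
 prop ((569.2311401367188, -5.276908874511719), (122.87671661376953, 38.812374114990234), 85.34609985351562)
 mat ((423.77850341796875, -17.885889053344727), 52.59203338623047)
 ring ((635.312744140625, -98.91503143310547), (39.809112548828125, 41.17643737792969), 80.6703109741211)
 rod [ 0.991 -0.137  0.52  -0.414] [[0.358, -0.424, 0.084], [0.576, -0.388, 0.093]]
 handle ((448.7309875488281, -402.25030517578125), (51.570892333984375, 141.14532470703125), 81.85355377197266)
 stand ((449.72479248046875, -403.1229248046875), (83.11904907226562, 177.82818603515625), 81.94359588623047)
side posts [ 0.051  0.999  0.58  -0.005] 285 [[0.563, -0.217, 0.221], [0.603, 0.152, 0.229]]
 prop ((565.8190307617188, -33.97285461425781), (372.1853942871094, 39.91735076904297), 87.3567886352539)
 mat ((430.38018798828125, -17.035634994506836), 50.33149719238281)
 ring ((637.7514038085938, -92.58830261230469), (40.74057388305664, 39.82738494873047), 78.91423034667969)
 rod [ 0.991 -0.135  0.475 -0.401] [[0.366, -0.416, 0.084], [0.573, -0.383, 0.095]]
 handle ((424.8412780761719, -382.5191650390625), (13.533198356628418, 4.062861442565918), 15.025919914245605)
 stand ((446.96343994140625, -393.2482604980469), (84.2059326171875, 175.57052612304688), 82.93636322021484)
```

The rows are not in the units I measure in: shifts go in shares of 0.8 m and turns go in shares of 4 rad. I convert before sending: -0.15 m / 0.8 = -0.1875, -0.1 m / 0.8 = -0.125, 0.408 rad / 4 = 0.102.

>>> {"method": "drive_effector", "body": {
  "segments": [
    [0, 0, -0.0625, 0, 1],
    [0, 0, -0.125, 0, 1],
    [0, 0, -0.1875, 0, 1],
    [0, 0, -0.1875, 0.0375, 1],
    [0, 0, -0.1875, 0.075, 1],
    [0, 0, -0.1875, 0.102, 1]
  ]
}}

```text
refused: segments[0]: [0, 0, -0.0625, 0, 1] is not of type 'object' (schema: type "object"). Nothing was moved.
```

The error is about the shape of the input: a list of objects, one for each row. Fixing that and sending the same move.

>>> {"method": "drive_effector", "body": {
  "segments": [
    {"pos":[0, 0, -0.0625], "aperture":1},
    {"pos":[0, 0, -0.125], "aperture":1},
    {"pos":[0, 0, -0.1875], "aperture":1},
    {"pos":[0, 0, -0.1875], "twist":0.0375, "aperture":1},
    {"pos":[0, 0, -0.1875], "twist":0.075, "aperture":1},
    {"pos":[0, 0, -0.1875], "twist":0.102, "aperture":1}
  ]
}}

```text
t: 0.9
tcp_pos: [0.2189, -0.5853, 0.4039]
tool_rot: [1.0, -0.028, 0.0, 0.0]
force: [1.1, -0.1, -0.2]
finger_gap: 1.0
gripper_force: 0.0
```

Scaled: -0.557 m / 0.8 = -0.6963, 0.316 m / 0.8 = 0.395.

>>> {"method": "drive_effector", "body": {
  "segments": [
    {"pos":[0.125, -0.125, 0], "aperture":0.7},
    {"pos":[0.25, -0.375, 0], "aperture":0.7},
    {"pos":[0.25, -0.375, 0], "aperture":0.7},
    {"pos":[0.25, -0.375, 0], "aperture":0.7},
    {"pos":[0.25, -0.375, 0], "aperture":0.7},
    {"pos":[0.395, -0.6963, 0], "aperture":0.7},
    {"pos":[0.395, -0.6963, 0], "aperture":0.7},
    {"pos":[0.395, -0.6963, 0], "aperture":0.7},
    {"pos":[0.395, -0.6963, 0], "aperture":0.7},
    {"pos":[0.395, -0.6963, 0], "aperture":0.7},
    {"pos":[0.395, -0.6963, 0], "aperture":0.7},
    {"pos":[0.395, -0.6963, 0], "aperture":0.7},
    {"pos":[0.395, -0.6963, 0], "aperture":0.7},
    {"pos":[0.395, -0.6963, 0], "aperture":0.7},
    {"pos":[0.395, -0.6963, 0], "aperture":0.7}
  ]
}}

```text
t: 2.4
tcp_pos: [0.5625, -0.044, 0.403]
tool_rot: [1.0, -0.024, -0.0, 0.0]
force: [-0.0, -0.7, -0.3]
finger_gap: 0.701
gripper_force: 0.0
```

Add to h.py:
```python
from scipy.spatial.transform import Rotation as Ro
def wrist(save=None):
    st=manip.sense();s=snap('wrist',save);z=s['range_z'];f=200/np.tan(np.radians(s['fov_y'])/2)
    u,v=np.meshgrid(np.arange(640)-s['cx'],np.arange(400)-s['cy']);r=np.hypot(u,v)+1e-9;th=r/f
    T=np.tan(np.minimum(th,1.5));P=np.stack([u/r*T*z,v/r*T*z,z],-1)
    A=np.array(s['hand_eye']);P=P@A[:3,:3].T+A[:3,3]
    X=Ro.from_quat(st['tool_rot']).apply(P.reshape(-1,3)).reshape(P.shape)+st['tcp_pos'];X[(z<=0)|(th>1.3)]=np.nan
    return s,X
```

Run:
```python
from h import *
s,X=wrist('w1.png');st=manip.sense();print(st['tcp_pos'],s['fov_y'],s['hand_eye'])
hsv=cv2.cvtColor(np.array(s['pixels']),cv2.COLOR_RGB2HSV);H,S,V=[hsv[...,i].astype(int) for i in range(3)]
x,y,z=np.moveaxis(X,-1,0);box=(x>.5)&(x<.7)&(y>-.28)&(y<.2)
def rep(n,m):
    p=X[m];print(n,len(p),np.median(p,0).round(3),np.percentile(p,[2,98],axis=0).round(3).tolist(),cv2.minAreaRect(p[:,:2].astype(np.float32)*1000))
rep('prop',box&(abs(z-.224)<.006)&(S>80)&(H<25)&(abs(y+.046)<.04)&(x<.6))
rep('ring',box&(abs(z-.242)<.01)&(S>60)&(H>12)&(H<35)&(x>.6))
rep('posts',box&(abs(z-.225)<.006)&(S<70)&(x<.61))
rep('mat',(abs(z-.004)<.008)&(S<40)&(V>190)&(x>.35)&(x<.5)&(abs(y+.016)<.07))
```

```text
[ 0.56214268 -0.04501381  0.40307904] 65.70646984690485 [[-1.61997394e-04 -9.53820801e-01 -3.00376187e-01  7.81992649e-02]
 [ 9.99999986e-01 -1.66182332e-04 -1.16161889e-05  4.55769225e-04]
 [-3.88374526e-05 -3.00376185e-01  9.53820815e-01 -1.19959933e-01]
 [ 0.00000000e+00  0.00000000e+00  0.00000000e+00  1.00000000e+00]]
prop 1313 [ 0.568 -0.045  0.223] [[0.548, -0.061, 0.221], [0.586, -0.028, 0.225]] ((567.2520141601562, -44.26187515258789), (33.69091033935547, 39.739463806152344), 87.58386993408203)
ring 847 [ 0.64  -0.092  0.242] [[0.618, -0.114, 0.235], [0.659, -0.076, 0.243]] ((637.6312866210938, -95.74691772460938), (41.45946502685547, 41.39473342895508), 78.81796264648438)
posts 2197 [0.579 0.012 0.224] [[0.566, -0.217, 0.22], [0.594, 0.145, 0.226]] ((584.8057250976562, -36.02052307128906), (371.2588195800781, 38.08162307739258), 84.9765396118164)
  return _methods._mean(a, axis=axis, dtype=dtype,
  ret = um.true_divide(
Traceback (most recent call last):
IndexError: index -1 is out of bounds for axis 0 with size 0
```

View pics/w1.png

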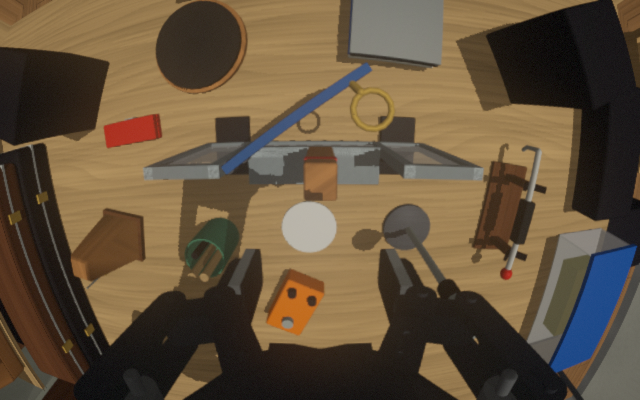

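The wrist view shows the prop top (320,172), the ring (372,108), the mat (309,227) and the screen. The positions match the mean of the other two cameras and the given sizes. Next I descend on the prop.

Scaled: 0.196 m / 0.8 = 0.245, 0.005 m / 0.8 = 0.0063.

>>> {"method": "drive_effector", "body": {
  "segments": [
    {"pos":[0.0063, 0, 0.0625], "aperture":0.7},
    {"pos":[0.0063, 0, 0.125], "aperture":0.7},
    {"pos":[0.0063, 0, 0.175], "aperture":0.7},
    {"pos":[0.0063, 0, 0.225], "aperture":0.7},
    {"pos":[0.0063, 0, 0.245], "aperture":0.7},
    {"pos":[0.0063, 0, 0.245], "aperture":0.7},
    {"pos":[0.0063, 0, 0.245], "aperture":0.3},
    {"pos":[0.0063, 0, 0.245], "aperture":0.1},
    {"pos":[0.0063, 0, 0.245], "aperture":0.1},
    {"pos":[0.0063, 0, 0.245], "aperture":0.1},
    {"pos":[0.0063, 0, 0.245], "aperture":0.1}
  ],
  "clamp_n": 40
}}

```text
t: 3.55
tcp_pos: [0.5684, -0.0458, 0.209]
tool_rot: [1.0, -0.025, 0.002, 0.001]
force: [-1.5, -1.2, 6.8]
finger_gap: 0.389
gripper_force: 45.3
```

Scaled: -0.14 m / 0.8 = -0.175, -0.03 m / 0.8 = -0.0375.

>>> {"method": "drive_effector", "body": {
  "segments": [
    {"pos":[0, 0, -0.025], "aperture":0.1},
    {"pos":[0, 0, -0.05], "aperture":0.1},
    {"pos":[-0.05, 0, -0.05], "aperture":0.1},
    {"pos":[-0.1, -0.0125, -0.05], "aperture":0.1},
    {"pos":[-0.15, -0.025, -0.0375], "aperture":0.1},
    {"pos":[-0.175, -0.025, 0], "aperture":0.1},
    {"pos":[-0.175, -0.025, 0.05], "aperture":0.1},
    {"pos":[-0.175, -0.025, 0.075], "aperture":0.1},
    {"pos":[-0.175, -0.025, 0.0938], "aperture":0.1},
    {"pos":[-0.175, -0.025, 0.1038], "aperture":0.1},
    {"pos":[-0.175, -0.025, 0.1088], "aperture":0.1},
    {"pos":[-0.175, -0.025, 0.1088], "aperture":0.1}
  ]
}}

```text
t: 4.75
tcp_pos: [0.4287, -0.0181, 0.1202]
tool_rot: [1.0, -0.025, -0.0, -0.0]
force: [-0.5, -1.4, -1.8]
finger_gap: 0.391
gripper_force: 44.3
```

Run:
```python
from h import *
for n in('scene','side'):
    s=snap(n,n+'1.png');X=cloud(s);hsv=cv2.cvtColor(np.array(s['pixels']),cv2.COLOR_RGB2HSV);H,S,V=[hsv[...,i].astype(int) for i in range(3)]
    x,y,z=np.moveaxis(X,-1,0)
    m=(abs(z-.004)<.006)&(S<40)&(V>190)&(x>.35)&(x<.5)&(abs(y+.016)<.07);p=X[m];print(n,np.percentile(p,[1,99],axis=0).round(3).tolist())
a=cv2.imread('pics/scene1.png')[180:300,230:390];b=cv2.imread('pics/side1.png')[160:280,260:420]
cv2.imwrite('pics/c1.png',cv2.resize(np.hstack([a,b]),None,fx=2.5,fy=2.5))
```

```text
scene [[0.378, -0.068, -0.0], [0.438, 0.017, 0.009]]
side [[0.382, -0.058, -0.001], [0.477, 0.025, 0.009]]
```

View pics/c1.png

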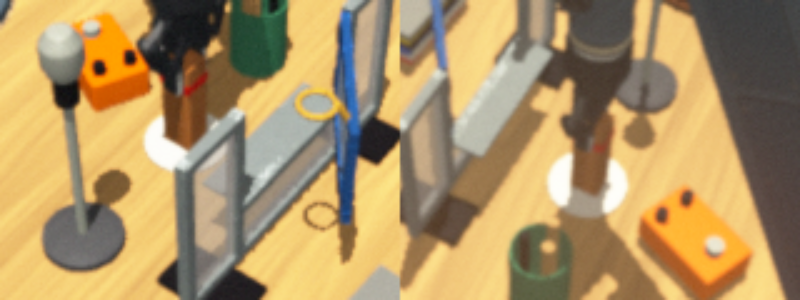

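The block stands centred on the mat, with the mat visible all round it at (185,140) and (588,180) in the crop. I release it and go to the pole.

Scaled: -0.28 m / 0.8 = -0.35, 0.05 m / 0.8 = 0.0625, 0.087 rad / 4 = 0.0218.

>>> {"method": "drive_effector", "body": {
  "segments": [
    {"pos":[0, 0, 0.0013], "aperture":0.1},
    {"pos":[0, 0, 0.0013], "aperture":0.5},
    {"pos":[0, 0, 0.0013], "aperture":0.8},
    {"pos":[0, 0, 0.0013], "aperture":0.8},
    {"pos":[0, 0, 0.0013], "aperture":0.8},
    {"pos":[0, 0, -0.025], "aperture":0.8},
    {"pos":[0, 0, -0.075], "aperture":0.8},
    {"pos":[0, 0, -0.1375], "aperture":0.8},
    {"pos":[0, 0, -0.2], "aperture":0.8},
    {"pos":[0, 0, -0.2625], "aperture":0.8},
    {"pos":[0, 0, -0.325], "aperture":0.8},
    {"pos":[0, 0, -0.35], "aperture":0.8},
    {"pos":[0, 0.0625, -0.35], "twist":0.0218, "aperture":0.8}
  ]
}}

```text
t: 6.15
tcp_pos: [0.4276, -0.0648, 0.4045]
tool_rot: [0.998, -0.065, 0.005, 0.0]
force: [2.3, -0.6, -0.7]
finger_gap: 0.801
gripper_force: 0.0
```

>>> {"method": "drive_effector", "body": {
  "segments": [
    {"pos":[0.0475, 0.0625, 0], "aperture":0.8},
    {"pos":[0.0475, 0.125, 0], "aperture":0.8},
    {"pos":[0.0475, 0.1875, 0], "aperture":0.8},
    {"pos":[0.0475, 0.25, 0], "aperture":0.8},
    {"pos":[0.0475, 0.3125, 0], "aperture":0.8},
    {"pos":[0.0125, 0.375, 0], "aperture":0.8},
    {"pos":[0.0125, 0.4188, 0], "aperture":0.8},
    {"pos":[0.0125, 0.4188, 0], "aperture":0.8},
    {"pos":[0.0125, 0.4188, 0], "aperture":0.8},
    {"pos":[0.0125, 0.4188, 0], "aperture":0.8}
  ]
}}

```text
t: 7.15
tcp_pos: [0.3902, -0.4002, 0.4]
tool_rot: [0.998, -0.068, -0.0, -0.001]
force: [0.0, 1.2, -0.1]
finger_gap: 0.799
gripper_force: 0.0
```

Create w.py:
```python
from h import *
s,X=wrist('w2.png');st=manip.sense();print(st['tcp_pos'],st['tool_rot'])
hsv=cv2.cvtColor(np.array(s['pixels']),cv2.COLOR_RGB2HSV);H,S,V=[hsv[...,i].astype(int) for i in range(3)]
x,y,z=np.moveaxis(X,-1,0);box=(x>.3)&(x<.62)&(y>-.48)&(y<-.32)
def rep(n,m):
    p=X[m];print(n,len(p),end=' ')
    if len(p)>5: print(np.median(p,0).round(4),np.percentile(p,[2,98],axis=0).round(3).tolist(),cv2.minAreaRect(p[:,:2].astype(np.float32)*1000),cv2.fitLine(p[:,:2].astype(np.float32),cv2.DIST_HUBER,0,.001,.001).ravel().round(4))
rep('ball',box&((H<6)|(H>174))&(S>150)&(z>.08)&(x<.38))
rep('handle',box&(abs(z-.098)<.004)&(V<80)&(abs(x-.448)<.046))
rep('rod',box&(abs(z-.09)<.006)&(V>110)&(S<60))
rep('cradle',box&(abs(z-.102)<.004)&(V<80)&(abs(x-.448)>.05))
rep('stand',box&(abs(z-.01)<.004)&(S>60)&(V<160))
```

```bash
python3 w.py
```

```text
[ 0.39055235 -0.39993422  0.40023452] [ 9.97696494e-01 -6.78342840e-02 -1.01568063e-04 -4.54014944e-04]
ball 149 [ 0.3469 -0.3865  0.0941] [[0.337, -0.395, 0.089], [0.354, -0.377, 0.097]] ((345.2786560058594, -386.07965087890625), (18.705148696899414, 17.933454513549805), 82.19024658203125) [ 0.5072  0.8618  0.3471 -0.3862]
handle 907 [ 0.4499 -0.4003  0.097 ] [[0.412, -0.413, 0.095], [0.486, -0.388, 0.099]] ((448.4966125488281, -400.01043701171875), (21.822246551513672, 77.25508880615234), 82.20996856689453) [ 0.9903 -0.1389  0.4575 -0.4014]
rod 800 [ 0.5071 -0.4084  0.0892] [[0.359, -0.421, 0.086], [0.575, -0.385, 0.092]] ((467.92901611328125, -403.26861572265625), (10.157211303710938, 225.78759765625), 81.97657775878906) [ 0.9904 -0.1382  0.4782 -0.4047]
cradle 96 [ 0.505  -0.3885  0.0989] [[0.377, -0.435, 0.098], [0.521, -0.366, 0.101]] ((449.0343017578125, -400.6770935058594), (54.17853927612305, 139.40744018554688), 82.1445541381836) [ 0.9941  0.1086  0.4614 -0.3978]
stand 3530 [ 0.451  -0.4098  0.0093] [[0.37, -0.447, 0.007], [0.535, -0.353, 0.011]] ((448.88824462890625, -400.2656555175781), (86.30399322509766, 178.2441864013672), 81.5910873413086) [ 0.936  -0.3521  0.4416 -0.401 ]
```

View pics/w2.png

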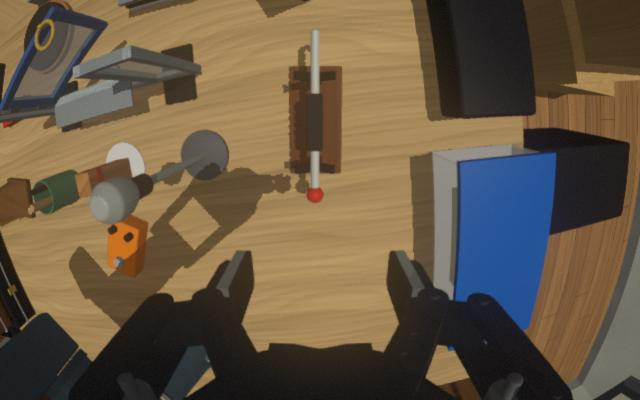

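The view shows the pole in its stand: ball (315,195), handle (315,122), hook end (315,32). The jaws are aligned with it, and its size and heights check out. Next I grasp it.

Scaled: 0.312 m / 0.8 = 0.39, 0.0575 m / 0.8 = 0.0719.

>>> {"method": "drive_effector", "body": {
  "segments": [
    {"pos":[0.0719, -0.01, 0.0625], "aperture":0.6},
    {"pos":[0.0719, -0.01, 0.125], "aperture":0.6},
    {"pos":[0.0719, -0.01, 0.1875], "aperture":0.6},
    {"pos":[0.0719, -0.01, 0.25], "aperture":0.6},
    {"pos":[0.0719, -0.01, 0.3125], "aperture":0.6},
    {"pos":[0.0719, -0.01, 0.3563], "aperture":0.6},
    {"pos":[0.0719, -0.01, 0.3788], "aperture":0.6},
    {"pos":[0.0719, -0.01, 0.39], "aperture":0.6},
    {"pos":[0.0719, -0.01, 0.39], "aperture":0.6},
    {"pos":[0.0719, -0.01, 0.39], "aperture":0.2},
    {"pos":[0.0719, -0.01, 0.39], "aperture":0.05},
    {"pos":[0.0719, -0.01, 0.39], "aperture":0.05},
    {"pos":[0.0719, -0.01, 0.39], "aperture":0.05},
    {"pos":[0.0719, -0.01, 0.39], "aperture":0.05}
  ],
  "clamp_n": 90
}}

```text
t: 8.6
tcp_pos: [0.4496, -0.4003, 0.0908]
tool_rot: [0.998, -0.069, 0.002, -0.0]
force: [2.8, 5.9, 5.1]
finger_gap: 0.238
gripper_force: 87.7
```

```bash
python3 -c "
from h import *
s=manip.sense();print(s['tcp_pos'],s['tool_rot'],s['q'])"
```

```text
[ 0.44960814 -0.40029088  0.09083872] [ 9.97608000e-01 -6.91073616e-02  1.55223979e-03 -2.01538698e-04] [-0.91409099  0.71536404  1.61525094  0.00357785  0.80922163  0.79256382]
```

Scaled: -0.3 m / 0.8 = -0.375, -0.03 m / 0.8 = -0.0375.

>>> {"method": "drive_effector", "body": {
  "segments": [
    {"pos":[0, 0, -0.0125], "aperture":0.05},
    {"pos":[0, 0, -0.0375], "aperture":0.05},
    {"pos":[0, 0, -0.075], "aperture":0.05},
    {"pos":[0, 0, -0.125], "aperture":0.05},
    {"pos":[0, 0, -0.175], "aperture":0.05},
    {"pos":[0, 0, -0.225], "aperture":0.05},
    {"pos":[0, 0, -0.275], "aperture":0.05},
    {"pos":[0, 0, -0.325], "aperture":0.05},
    {"pos":[0, 0, -0.375], "aperture":0.05},
    {"pos":[0, 0, -0.375], "aperture":0.05}
  ]
}}

```text
t: 9.6
tcp_pos: [0.4497, -0.4036, 0.3971]
tool_rot: [0.998, -0.069, 0.005, 0.006]
force: [0.0, -0.6, -1.6]
finger_gap: 0.244
gripper_force: 88.3
```

>>> {"method": "drive_effector", "body": {
  "segments": [
    {"pos":[0.0025, -0.0375, 0], "aperture":0.05},
    {"pos":[0.005, -0.0875, 0], "twist":-0.005, "aperture":0.05},
    {"pos":[0.0075, -0.1375, 0], "twist":-0.01, "aperture":0.05},
    {"pos":[0.0125, -0.1875, 0], "twist":-0.015, "aperture":0.05},
    {"pos":[0.0163, -0.2375, 0], "twist":-0.0218, "aperture":0.05},
    {"pos":[0.02, -0.2875, 0], "twist":-0.0218, "aperture":0.05},
    {"pos":[0.0225, -0.3375, 0], "twist":-0.0218, "aperture":0.05},
    {"pos":[0.0241, -0.375, 0], "twist":-0.0218, "aperture":0.05},
    {"pos":[0.0241, -0.3959, 0], "twist":-0.0218, "aperture":0.05},
    {"pos":[0.0241, -0.3959, 0], "twist":-0.0218, "aperture":0.05},
    {"pos":[0.0241, -0.3959, 0], "twist":-0.0218, "aperture":0.05}
  ]
}}

```text
t: 10.7
tcp_pos: [0.5102, -0.0902, 0.3882]
tool_rot: [1.0, -0.025, -0.0, 0.0]
force: [0.1, -0.6, -1.9]
finger_gap: 0.242
gripper_force: 88.5
```

Create tip.py:
```python
import sys
from h import *
s,X=wrist('%s.png'%sys.argv[1]);st=manip.sense();print(st['tcp_pos'].round(4),st['tool_rot'].round(4))
hsv=cv2.cvtColor(np.array(s['pixels']),cv2.COLOR_RGB2HSV);H,S,V=[hsv[...,i].astype(int) for i in range(3)]
x,y,z=np.moveaxis(X,-1,0)
L=Ro.from_quat(st['tool_rot']).inv().apply(X.reshape(-1,3)-st['tcp_pos']).reshape(X.shape)
r=X[(abs(z-.242)<.012)&(S>60)&(H>12)&(H<35)&(x>.5)&(x<.7)&(abs(y+.1)<.06)]
if len(r)>9: print('ring',len(r),cv2.minAreaRect(r[:,:2].astype(np.float32)*1000)[:2],cv2.minEnclosingCircle(r[:,:2].astype(np.float32)*1000))
m=(abs(L[...,1])<.03)&(L[...,0]>.045)&(L[...,0]<.16)&(L[...,2]<.07)&(L[...,2]>-.02)
p=L[m];print('rod,tool axes',len(p),np.percentile(p,[1,50,99],axis=0).round(4).tolist(),cv2.fitLine(p.astype(np.float32),cv2.DIST_HUBER,0,.001,.001).ravel().round(4))
```

```bash
python3 tip.py w3
```

```text
[ 0.5103 -0.0908  0.3882] [ 9.997e-01 -2.530e-02 -2.000e-04  4.000e-04]
ring 466 ((639.0730590820312, -95.87715911865234), (40.99235153198242, 39.66249084472656)) ((642.2465209960938, -95.00464630126953), 24.614927291870117)
rod,tool axes 5599 [[0.0459, -0.0061, -0.0003], [0.0833, -0.0002, 0.0018], [0.1215, 0.0057, 0.006]] [ 1.00e+00  2.50e-03 -5.90e-03  8.36e-02  1.00e-04  1.90e-03]
```

View pics/w3.png

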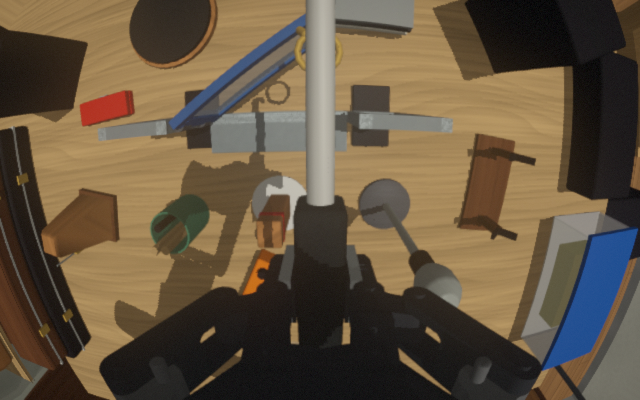

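The wrist view shows the rod held straight along tool x, with the hook end just beyond the picture's top edge over the ring (318,50). I check the hook and ball in tool axes with the fixed cameras.

Create hk.py:
```python
from h import *
st=manip.sense();Q=Ro.from_quat(st['tool_rot']).inv()
for n in('scene','side'):
    s=snap(n,n+'h.png');X=cloud(s);L=Q.apply(X.reshape(-1,3)-st['tcp_pos']).reshape(X.shape);a,b,c=np.moveaxis(L,-1,0)
    hsv=cv2.cvtColor(np.array(s['pixels']),cv2.COLOR_RGB2HSV);H,S=hsv[...,0],hsv[...,1]
    m=(a>.1)&(a<.16)&(abs(b)<.03)&(c>.018)&(c<.07);p=L[m]
    if len(p): print(n,'hook',len(p),np.percentile(p,[2,50,98],axis=0).round(4).tolist())
    m=(a>-.14)&(a<-.08)&(abs(b)<.03)&(c>-.02)&(c<.03)&(S>140)&((H<6)|(H>174));p=L[m]
    if len(p): print(n,'ball',len(p),np.percentile(p,[2,50,98],axis=0).round(4).tolist())
    x,y,z=np.moveaxis(X,-1,0);r=X[(abs(z-.242)<.008)&(S>60)&(H>12)&(H<35)&(x>.5)&(x<.7)&(abs(y+.1)<.06)]
    if len(r)>9: print(n,'ring',len(r),cv2.minAreaRect(r[:,:2].astype(np.float32)*1000)[:2])
```

```bash
python3 hk.py
```

```text
scene hook 46 [[0.1196, 0.0006, 0.0192], [0.1273, 0.0052, 0.0349], [0.1309, 0.0075, 0.0509]]
scene ball 65 [[-0.1138, -0.0038, -0.0068], [-0.1044, 0.0101, -0.0007], [-0.098, 0.0157, 0.0099]]
scene ring 112 ((635.5261840820312, -98.61226654052734), (38.64558792114258, 41.606468200683594))
side hook 34 [[0.1197, -0.0069, 0.0191], [0.1256, -0.0025, 0.0358], [0.1298, 0.0026, 0.0536]]
side ball 55 [[-0.1167, -0.0138, -0.0092], [-0.1082, -0.0077, -0.0027], [-0.0988, 0.0039, 0.0069]]
side ring 72 ((636.3947143554688, -93.097412109375), (39.45620346069336, 37.70429992675781))
```

Scaled: 0.119 m / 0.8 = 0.1488, -0.001 m / 0.8 = -0.0013.

>>> {"method": "drive_effector", "body": {
  "segments": [
    {"pos":[0, -0.0013, 0.05], "aperture":0.05},
    {"pos":[0, -0.0013, 0.0875], "aperture":0.05},
    {"pos":[0, -0.0013, 0.1], "aperture":0.05},
    {"pos":[0, -0.0013, 0.1125], "aperture":0.05},
    {"pos":[0, -0.0013, 0.125], "aperture":0.05},
    {"pos":[0, -0.0013, 0.1375], "aperture":0.05},
    {"pos":[0, -0.0013, 0.1488], "aperture":0.05},
    {"pos":[0, -0.0013, 0.1488], "aperture":0.05},
    {"pos":[0, -0.0013, 0.1488], "aperture":0.05}
  ]
}}

```text
t: 11.75
tcp_pos: [0.5109, -0.0892, 0.2694]
tool_rot: [1.0, -0.025, 0.0, 0.0]
force: [0.8, 0.2, -2.2]
finger_gap: 0.241
gripper_force: 88.4
```

```bash
python3 hk.py
```

Run:
```python
import cv2,numpy as np
a=cv2.imread('pics/sceneh.png')[170:290,280:440];b=cv2.imread('pics/sideh.png')[100:220,220:380]
cv2.imwrite('pics/c2.png',cv2.resize(np.hstack([a,b]),None,fx=2.5,fy=2.5))
```

```text
scene hook 174 [[0.1071, -0.0273, 0.0223], [0.1342, -0.0005, 0.0293], [0.1583, 0.0225, 0.0501]]
scene ball 50 [[-0.1122, -0.0044, -0.0067], [-0.1043, 0.009, -0.0026], [-0.0982, 0.0152, 0.0051]]
scene ring 99 ((585.3792114257812, -94.83139038085938), (40.341739654541016, 142.4985809326172))
side hook 101 [[0.107, -0.0266, 0.0215], [0.1288, -0.0123, 0.0294], [0.1576, 0.0104, 0.0498]]
side ball 40 [[-0.1163, -0.0125, -0.0083], [-0.1081, -0.0056, -0.0048], [-0.0977, 0.0044, 0.002]]
side ring 69 ((581.8222045898438, -91.28653717041016), (35.72984313964844, 151.75531005859375))
```

View pics/c2.png

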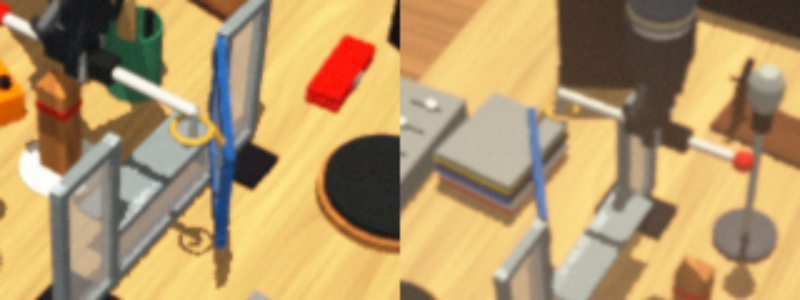

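The prong stands inside the ring in both views (190,122 and 565,110 in the crop). Next I pull along the arc.

Scaled: -0.1 m / 0.8 = -0.125, -0.011 m / 0.8 = -0.0138.

>>> {"method": "drive_effector", "body": {
  "segments": [
    {"pos":[-0.0075, 0.0013, 0], "aperture":0.05},
    {"pos":[-0.0138, 0.0038, 0], "aperture":0.05},
    {"pos":[-0.0225, 0.0063, 0], "aperture":0.05},
    {"pos":[-0.0313, 0.0088, 0], "aperture":0.05},
    {"pos":[-0.04, 0.0113, 0], "aperture":0.05},
    {"pos":[-0.0488, 0.0125, 0], "aperture":0.05},
    {"pos":[-0.0575, 0.0138, 0], "aperture":0.05},
    {"pos":[-0.0663, 0.015, 0], "aperture":0.05},
    {"pos":[-0.075, 0.0163, 0], "aperture":0.05},
    {"pos":[-0.0838, 0.0175, 0], "aperture":0.05},
    {"pos":[-0.0925, 0.0175, 0], "aperture":0.05},
    {"pos":[-0.1, 0.0175, 0], "aperture":0.05},
    {"pos":[-0.1075, 0.0163, 0], "aperture":0.05},
    {"pos":[-0.1138, 0.015, 0], "aperture":0.05},
    {"pos":[-0.12, 0.0138, 0], "aperture":0.05},
    {"pos":[-0.125, 0.0125, 0], "aperture":0.05},
    {"pos":[-0.125, 0.0125, 0], "aperture":0.05}
  ]
}}

```text
t: 13.55
tcp_pos: [0.4096, -0.0939, 0.2693]
tool_rot: [1.0, -0.025, -0.001, -0.0]
force: [-0.3, -0.7, -2.5]
finger_gap: 0.243
gripper_force: 88.4
```

Create fl.py:
```python
from h import *
st=manip.sense();print(st['tcp_pos'].round(4),st['force'].round(1))
hin=np.array([.5825,.053])
for n in('scene','side'):
    s=snap(n,n+'f.png');X=cloud(s);hsv=cv2.cvtColor(np.array(s['pixels']),cv2.COLOR_RGB2HSV);H,S,V=[hsv[...,i].astype(int) for i in range(3)]
    x,y,z=np.moveaxis(X,-1,0);m=(x>.5)&(x<.7)&(abs(y+.04)<.13)&(z>.19)&(z<.232)&(H>100)&(H<128)&(S>110)
    p=X[m&(z>.217)]
    if len(p)>5:
        d=cv2.fitLine(p[:,:2].astype(np.float32),cv2.DIST_HUBER,0,.001,.001).ravel();print(n,'blue top',len(p),d.round(3),'angle',round(np.arctan(-d[0]/d[1])+.05,3),np.percentile(p,[2,98],axis=0).round(3).tolist())
    r=X[(abs(z-.242)<.008)&(S>70)&(H>14)&(H<35)&(x>.5)&(x<.7)&(abs(y+.1)<.05)]
    if len(r)>9: print(n,'ring',len(r),cv2.minAreaRect(r[:,:2].astype(np.float32)*1000)[:2])
```

```bash
python3 fl.py
```

```text
[ 0.4096 -0.0939  0.2693] [-0.3 -0.7 -2.5]
scene blue top 235 [ 0.001  1.     0.585 -0.026] angle 0.049 [[0.578, -0.126, 0.218], [0.588, 0.046, 0.227]]
scene ring 102 ((547.804931640625, -104.67030334472656), (39.40483856201172, 40.30774688720703))
side blue top 55 [ 0.002  1.     0.582 -0.015] angle 0.048 [[0.579, -0.081, 0.222], [0.585, 0.05, 0.23]]
side ring 71 ((548.0484619140625, -98.84239196777344), (41.18071365356445, 41.52037811279297))
```

Scaled: -0.008 m / 0.8 = -0.01, -0.006 m / 0.8 = -0.0075.

>>> {"method": "drive_effector", "body": {
  "segments": [
    {"pos":[-0.0038, 0, 0], "aperture":0.05},
    {"pos":[-0.0075, -0.0013, 0], "aperture":0.05},
    {"pos":[-0.01, -0.0013, 0], "aperture":0.05},
    {"pos":[-0.01, -0.0013, 0], "aperture":0.05},
    {"pos":[-0.01, -0.0013, 0], "aperture":0.05}
  ]
}}

```text
t: 14.15
tcp_pos: [0.4022, -0.0928, 0.2693]
tool_rot: [1.0, -0.025, -0.0, 0.0]
force: [-0.3, -0.6, -1.9]
finger_gap: 0.241
gripper_force: 88.4
```

```bash
python3 fl.py
```

```text
[ 0.4022 -0.0928  0.2693] [-0.3 -0.6 -1.9]
scene blue top 245 [ 0.054  0.999  0.58  -0.042] angle -0.004 [[0.572, -0.125, 0.217], [0.586, 0.046, 0.228]]
scene ring 102 ((539.953125, -101.96202850341797), (39.626853942871094, 42.48167037963867))
side blue top 43 [ 0.052  0.999  0.579 -0.018] angle -0.002 [[0.575, -0.079, 0.224], [0.583, 0.051, 0.229]]
side ring 69 ((540.1375732421875, -97.89410400390625), (40.962703704833984, 39.66166687011719))
```

>>> {"method": "drive_effector", "body": {
  "segments": [
    {"pos":[-0.0013, 0, 0], "aperture":0.05},
    {"pos":[-0.0025, 0, 0], "aperture":0.05},
    {"pos":[-0.0025, 0, 0], "aperture":0.05}
  ]
}}

```text
t: 14.55
tcp_pos: [0.4014, -0.0929, 0.2694]
tool_rot: [1.0, -0.025, 0.001, 0.0]
force: [4.8, 1.1, -5.1]
finger_gap: 0.243
gripper_force: 88.1
```

Scaled: -0.12 m / 0.8 = -0.15, 0.012 m / 0.8 = 0.015.

>>> {"method": "drive_effector", "body": {
  "segments": [
    {"pos":[0.0075, 0, 0], "aperture":0.05},
    {"pos":[0.015, 0, 0], "aperture":0.05},
    {"pos":[0.015, 0, 0], "aperture":0.05},
    {"pos":[0.015, 0, -0.0125], "aperture":0.05},
    {"pos":[0.015, 0, -0.025], "aperture":0.05},
    {"pos":[0.015, 0, -0.0375], "aperture":0.05},
    {"pos":[0.015, 0, -0.05], "aperture":0.05},
    {"pos":[0.015, 0, -0.075], "aperture":0.05},
    {"pos":[0.015, 0, -0.1125], "aperture":0.05},
    {"pos":[0.015, 0, -0.15], "aperture":0.05},
    {"pos":[0.015, 0, -0.15], "aperture":0.05}
  ]
}}

```text
t: 15.65
tcp_pos: [0.4145, -0.0944, 0.394]
tool_rot: [1.0, -0.025, 0.005, 0.002]
force: [-0.4, -0.4, -3.1]
finger_gap: 0.244
gripper_force: 88.6
```

```bash
python3 fl.py
```

```text
[ 0.4145 -0.0944  0.394 ] [-0.4 -0.4 -3.1]
scene blue top 248 [ 0.042  0.999  0.58  -0.027] angle 0.008 [[0.572, -0.123, 0.218], [0.586, 0.047, 0.228]]
scene ring 110 ((541.5132446289062, -102.18392181396484), (40.97158432006836, 40.38074493408203))
side blue top 42 [ 0.05   0.999  0.578 -0.022] angle 0.0 [[0.575, -0.087, 0.222], [0.584, 0.049, 0.229]]
side ring 71 ((540.3594360351562, -96.5573959350586), (39.47393035888672, 39.14637756347656))
```

>>> {"method": "drive_effector", "body": {
  "segments": [
    {"pos":[0, 0.0375, 0], "twist":0.005, "aperture":0.05},
    {"pos":[0, 0.0875, 0], "twist":0.01, "aperture":0.05},
    {"pos":[0.0125, 0.1375, 0], "twist":0.015, "aperture":0.05},
    {"pos":[0.025, 0.1875, 0], "twist":0.0218, "aperture":0.05},
    {"pos":[0.0375, 0.2375, 0], "twist":0.0218, "aperture":0.05},
    {"pos":[0.05, 0.2875, 0], "twist":0.0218, "aperture":0.05},
    {"pos":[0.0563, 0.325, 0], "twist":0.0218, "aperture":0.05},
    {"pos":[0.0625, 0.3625, 0], "twist":0.0218, "aperture":0.05},
    {"pos":[0.0644, 0.3808, 0], "twist":0.0218, "aperture":0.05},
    {"pos":[0.0644, 0.3808, 0], "twist":0.0218, "aperture":0.05},
    {"pos":[0.0644, 0.3808, 0], "twist":0.0218, "aperture":0.05}
  ]
}}

```text
t: 16.85
tcp_pos: [0.4481, -0.3986, 0.3882]
tool_rot: [0.998, -0.069, -0.001, -0.002]
force: [-0.3, 0.8, -2.9]
finger_gap: 0.239
gripper_force: 88.7
```

```bash
python3 -c "
from h import *
s=manip.sense();print(s['tcp_pos'],s['tool_rot'])"
```

```text
[ 0.44809573 -0.39861057  0.38816341] [ 9.97647952e-01 -6.85193439e-02 -9.66854200e-04 -1.65179502e-03]
```

Scaled: 0.296 m / 0.8 = 0.37, 0.0017 m / 0.8 = 0.0021.

>>> {"method": "drive_effector", "body": {
  "segments": [
    {"pos":[0.0021, 0.0019, 0.05], "aperture":0.05},
    {"pos":[0.0021, 0.0019, 0.1125], "aperture":0.05},
    {"pos":[0.0021, 0.0019, 0.175], "aperture":0.05},
    {"pos":[0.0021, 0.0019, 0.2375], "aperture":0.05},
    {"pos":[0.0021, 0.0019, 0.2875], "aperture":0.05},
    {"pos":[0.0021, 0.0019, 0.3125], "aperture":0.05},
    {"pos":[0.0021, 0.0019, 0.3313], "aperture":0.05},
    {"pos":[0.0021, 0.0019, 0.35], "aperture":0.05},
    {"pos":[0.0021, 0.0019, 0.36], "aperture":0.05},
    {"pos":[0.0021, 0.0019, 0.3663], "aperture":0.05},
    {"pos":[0.0021, 0.0019, 0.37], "aperture":0.05},
    {"pos":[0.0021, 0.0019, 0.37], "aperture":0.05},
    {"pos":[0.0021, 0.0019, 0.37], "aperture":0.05}
  ]
}}

```text
t: 18.15
tcp_pos: [0.4503, -0.4021, 0.094]
tool_rot: [0.998, -0.069, 0.0, 0.0]
force: [0.1, -0.3, -2.5]
finger_gap: 0.241
gripper_force: 88.7
```

Scaled: 0.003 m / 0.8 = 0.0038, -0.0015 m / 0.8 = -0.0019.

>>> {"method": "drive_effector", "body": {
  "segments": [
    {"pos":[-0.0013, -0.0019, 0.0013], "aperture":0.05},
    {"pos":[-0.0013, -0.0019, 0.0025], "aperture":0.05},
    {"pos":[-0.0013, -0.0019, 0.0038], "aperture":0.05},
    {"pos":[-0.0013, -0.0019, 0.0038], "aperture":0.05},
    {"pos":[-0.0013, -0.0019, 0.0038], "aperture":0.05}
  ]
}}

```text
t: 18.65
tcp_pos: [0.4492, -0.4002, 0.0909]
tool_rot: [0.998, -0.069, 0.0, 0.0]
force: [-1.0, 1.8, 4.9]
finger_gap: 0.24
gripper_force: 89.7
```

Seated: the z force is now +4.9 N. I release it, rise and back off to look.

The rows are not in the units I measure in: shifts go in shares of 0.8 m and turns go in shares of 4 rad. I convert before sending: -0.31 m / 0.8 = -0.3875, -0.29 m / 0.8 = -0.3625.

>>> {"method": "drive_effector", "body": {
  "segments": [
    {"aperture":0.15},
    {"aperture":0.25},
    {"aperture":0.4},
    {"aperture":0.6},
    {"aperture":0.6},
    {"pos":[0, 0, -0.0125], "aperture":0.6},
    {"pos":[0, 0, -0.05], "aperture":0.6},
    {"pos":[0, 0, -0.1125], "aperture":0.6},
    {"pos":[0, 0, -0.175], "aperture":0.6},
    {"pos":[0, 0, -0.2375], "aperture":0.6},
    {"pos":[0, 0, -0.3], "aperture":0.6},
    {"pos":[-0.0375, 0, -0.3625], "aperture":0.6},
    {"pos":[-0.0688, 0, -0.3875], "aperture":0.6},
    {"pos":[-0.0688, 0, -0.3875], "aperture":0.6}
  ]
}}

```text
t: 20.05
tcp_pos: [0.3935, -0.3935, 0.4064]
tool_rot: [0.998, -0.069, 0.003, 0.004]
force: [0.2, -0.1, 0.2]
finger_gap: 0.6
gripper_force: 0.0
```

```bash
python3 w.py; python3 fl.py
```

Run:
```python
import cv2,numpy as np
a=cv2.imread('pics/scenef.png')[150:370,160:420];cv2.imwrite('pics/c3.png',cv2.resize(a,None,fx=2.5,fy=2.5))
```

```text
[ 0.39425165 -0.39301724  0.40358961] [ 0.99759227 -0.06928048  0.00195468  0.00246215]
ball 146 [ 0.3467 -0.3861  0.0941] [[0.338, -0.395, 0.089], [0.354, -0.377, 0.097]] ((345.7018737792969, -386.1375427246094), (19.100725173950195, 17.41636848449707), 82.01553344726562) [ 0.0425 -0.9991  0.3462 -0.3863]
handle 826 [ 0.4489 -0.4     0.097 ] [[0.412, -0.413, 0.095], [0.485, -0.387, 0.099]] ((448.3091735839844, -399.93792724609375), (19.61614990234375, 78.50560760498047), 81.96131134033203) [ 0.9904 -0.1379  0.4487 -0.4   ]
rod 781 [ 0.5069 -0.4084  0.089 ] [[0.359, -0.421, 0.087], [0.575, -0.385, 0.091]] ((467.8993225097656, -402.7598571777344), (11.15267276763916, 226.48663330078125), 82.05477905273438) [ 0.991  -0.1342  0.4792 -0.4051]
cradle 70 [ 0.5057 -0.4142  0.0989] [[0.377, -0.435, 0.098], [0.52, -0.366, 0.101]] ((448.7826232910156, -400.64239501953125), (52.85755920410156, 138.65711975097656), 81.92021942138672) [ 0.9288 -0.3706  0.4599 -0.4067]
stand 3487 [ 0.4515 -0.4034  0.0093] [[0.367, -0.447, 0.007], [0.534, -0.354, 0.011]] ((447.8199768066406, -400.15277099609375), (85.84522247314453, 178.5703582763672), 82.29328918457031) [ 0.9823  0.1872  0.4689 -0.3973]
[ 0.3943 -0.393   0.4036] [ 0.4  0.8 -0.3]
scene blue top 242 [ 0.043  0.999  0.581 -0.031] angle 0.007 [[0.572, -0.124, 0.218], [0.586, 0.047, 0.228]]
scene ring 107 ((540.35888671875, -101.80929565429688), (40.06843566894531, 42.009178161621094))
side blue top 47 [ 0.042  0.999  0.579 -0.03 ] angle 0.008 [[0.576, -0.089, 0.221], [0.583, 0.05, 0.228]]
side ring 68 ((540.5135498046875, -95.45632934570312), (40.444129943847656, 40.0987434387207))
```

View pics/c3.png

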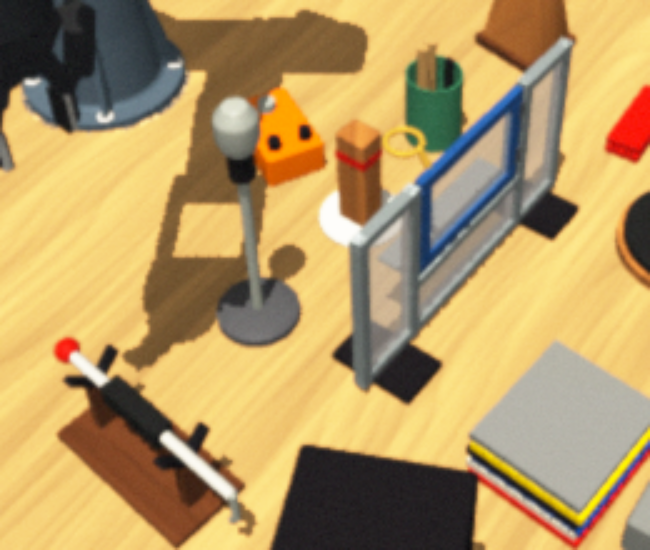

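The crop shows the pole in its cradles with the hook hanging down (235,505), the flap shut (470,180), the prop upright on the mat (358,185) and the bystanders in place.

>>> {"method": "drive_effector", "body": {
  "segments": [
    {"aperture":0.6},
    {"aperture":0.6},
    {"aperture":0.6}
  ]
}}

```text
t: 20.5
tcp_pos: [0.3951, -0.3924, 0.3989]
tool_rot: [0.998, -0.068, -0.001, -0.001]
force: [0.4, -0.8, -0.5]
finger_gap: 0.601
gripper_force: 0.0
```

```bash
python3 -c "
from station import manip
print(manip.sign_off())"
```

```text
the job is handed in; nothing more can be done
None
```

I handed the job in at about 20.5 s: the last camera check showed the prop upright on the mat, the flap shut to under 0.01 rad, and the pole back in its cradles with the hook hanging down; the sign-off gave no verdict.

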